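Set out the station scene on the model railway board

TASK

Set out the station scene with the parts lying on the plywood board, everything upright and square to the cork strip: the white house on the middle of the platform with its long side along it, the bridge span on top of the two piers so that it spans them evenly, and the flat-roofed signal box on the cork midway between platform and piers, its long side along the strip. Lay the loose track piece flat on the board in front of the platform, on your side of it, parallel to it and centred on it, with a gap of 4 to 5 cm between track and platform. Leave the paint pot, the roll of tape and the wire spool where they are.

Things in the scene. Friction and masses are not known exactly. Their poses are not given: they have to be found in the camera images.
- house: loose model house kit, white, pitched roof with a small chimney; 61 mm wide (x) at the eaves, 95 mm long (y), 67 mm high. Walls 56 mm apart up to 39 mm, eaves 61 mm wide above that. Origin: centre of the underside; y runs along its length (along the ridge), z up. About 60 g. Best grasped across x, 40 mm above its underside. Starts on the plywood board.
- signal_box: loose model signal box kit, grey walls with dark windows, flat green overhanging roof; 53 mm wide (x), 78 mm long (y), 66 mm high. Walls 44 mm apart; the roof slab, 52 mm wide, lies 55 to 60 mm above the underside; a small roof hatch on top of it. Origin: centre of the underside; y along its length, z up. About 55 g. Can be grasped across x by the roof edges (52 mm). Starts on the plywood board.
- bridge: loose white plastic bridge span, a plain long beam, 28 mm wide (x), 145 mm long (y), 22 to 24 mm high. Origin: centre of the underside; y along its length, z up. About 35 g. Starts flat on the plywood board.
- track: loose straight piece of dark model track, flat, 40 mm wide over the sleepers (x; solid 36 mm), 175 mm long (y), 11 mm high. Origin: centre of the underside; y along its length, z up. About 55 g. Starts flat on the plywood board.
- platform: fixed model station platform: brick slab with a grey top and two thin white lines along its long edges, 70 mm deep (x), 150 mm long (y), 10 mm high. Stands at the left or the right end of the cork strip. Origin: centre of its underside, level with the top of the plywood board (z = 0.025); y runs along its length, -x is the side toward the robot, z up.
- bridge_piers: fixed pair of brick bridge piers with concrete caps on a grey base plate (46 x 132 mm), at the other end of the cork strip. Flat pier tops 35 mm above the board, 40 mm (x) by 26 mm (y) each, centres 100 mm apart along y, 74 mm of open gap between them. Origin: middle of the pair, level with the top of the plywood board; y from pier to pier, -x toward the robot, z up.
- cork_strip: fixed strip of cork on the plywood board, 58 mm deep (x), 420 mm long (y), 2 mm thick, running left to right; platform and piers stand centred on it and parallel to it, their centres 145 mm either side of its middle, with 150 mm of bare cork between them. Origin: middle of its underside, level with the board's top (z = 0.025); y along its length, -x toward the robot.
- paint_pot: loose bystander: round paint pot, white cap, 33 mm diameter, 30 mm high, standing on the plywood board on the robot's side of the middle of the cork strip. Origin: centre of the underside.
- tape_roll: loose bystander: roll of tape lying flat, 65 mm diameter, 19 mm high, near the left end of the board. Origin: centre of the underside.
- wire_spool: loose bystander: flanged spool of wire standing on end, 60 mm diameter, 40 mm high, near the right end of the board. Origin: centre of the underside.

How it is judged (in metres and radians):
At the end, for the whole second after the job is handed in: House on platform, bridge on piers: centred within 12 mm. Signal box on the cork within 15 mm of midway. Track on the board on the robot's side, centre line 100 +- 15 mm from the platform's, centred within 20 mm. All parallel within 0.15 rad, upright within 0.1 rad, at rest (x of house in the frame of platform between -0.013 and 0.013 m and y of house in the frame of platform between -0.015 and 0.015 m and z of house in the frame of platform between 0.006 and 0.014 m and angle between the y axis of each of house, track and the y axis of platform, either way round below 0.15 rad and angle between each of house, signal_box, bridge, track's own z axis and vertical below 0.1 rad and linear speed of each of house, signal_box, bridge, track below 0.02 m/s and angular speed of each of house, signal_box, bridge, track below 0.2 rad/s and x of signal_box in the frame of cork_strip between -0.015 and 0.015 m and y of signal_box in the frame of cork_strip between -0.02 and 0.02 m and z of signal_box in the frame of cork_strip between -0.002 and 0.006 m and angle between the y axis of signal_box and the y axis of cork_strip, either way round below 0.2 rad and x of bridge in the frame of bridge_piers between -0.012 and 0.012 m and y of bridge in the frame of bridge_piers between -0.014 and 0.014 m and z of bridge in the frame of bridge_piers between 0.031 and 0.039 m and angle between the y axis of bridge and the y axis of bridge_piers, either way round below 0.15 rad and x of track in the frame of platform between -0.115 and -0.085 m and y of track in the frame of platform between -0.02 and 0.02 m and z of track in the frame of platform between -0.004 and 0.004 m); the robot touches nothing.
It fails at once if the paint pot is pushed more than 20 mm from its place (distance of paint_pot from where it was at the start of the episode above 0.02 m).
It fails at once if the roll of tape is pushed more than 20 mm from its place (distance of tape_roll from where it was at the start of the episode above 0.02 m).
It fails at once if the wire spool is pushed more than 20 mm from its place (distance of wire_spool from where it was at the start of the episode above 0.02 m).
It also fails if it takes over 106 s, if anything falls off the work surface, if the arm or the gripper's body presses on something with over 40 N, if the wrist force passes 120 N, or if a joint passes its speed limit or range.

ROBOT

A 6-joint arm with a two-finger parallel gripper is mounted at the origin on a cart in front of the work surface, level with it; the furniture and walls round the work are solid. World frame = base frame: x ahead of the robot, y to its left, z up, the work surface at z = 0. Lengths are in mm, angles in degrees, forces in N, time in s.
With the tool pointing down it reaches from about 350 to 850 mm from the base axis. Payload 8.1 kg.
Tool frame: the origin (TCP) lies midway between the tips of the shut fingers; the grasp point (between the pads) lies 19 mm behind it; z points along the fingers, y is the line along which they close (so a half turn about z gives the same grasp; the last joint's range is limited). The gripper opens to 85 mm and grips with 20 to 120 N. Pads are 22 mm wide; open, the fingers measure 114 mm over their backs; the gripper's body (76 mm by 85 mm) begins 54 mm behind the grasp point. The pads swing forward as they close: fully open they stand 13 mm farther back than shut.
Start: joints at [-79.951, 7.471, 85.268, -0, 87.261, -4.893], TCP at [154.732, -579.709, 199.092] pointing down, gripper open.
Joint ranges: [-169.43, 169.43], [-51.17, 129.36], [1.28, 143.12], [-76.62, 256.62], [0, 156.53], [-152.29, 152.29]. Speed limits (degrees/s): [136.94, 136.94, 159.86, 180, 180, 180].

INTERFACE

Orientations are given as [roll, pitch, yaw] about the fixed x, y, z axes, in that order (R = Rz(yaw) Ry(pitch) Rx(roll)).
In Python, from bench import r, camrig, ticket gives the robot as it stands (r), with the cameras (camrig) and the job (ticket).
- The arm moves only by the shell command python3 steer.py [FORCE], which reads ROWS from standard input. ROWS is a JSON list of rows, 1 to 8 of them, each an object with the fields wx, wy, wz (a rotation vector in normalised numbers (1 is pi/2 rad)), tx, ty, tz (the shift in parts of the range, where 1.0 means 500 mm), aperture (the finger opening in mm); a field left out counts as zero (the opening has to be given); each row is the pose to reach, as a shift and turn from the pose commanded when the command began, along the tool's axes at that moment; what a row does not reach only later rows make up. A row lasts 1/8 s, in which the tool goes at most 62.5 mm and 10.7 degrees, less where a joint would pass 70% of its speed; a pose out of reach is approached as far as the arm can. The fingers move at their own pace and stop on an object; FORCE is the grip in N (left out, the last holds). Time passes only in rows, so rows that do not move let the fingers close. It prints the time, the measured TCP pose, the force, the opening and the grip force at its end. A shift or turn number past 1, either way, is cut back to 1. Input that does not fit is refused with a message, and nothing moves.
- r.sense(): the state, without advancing time (a new reading comes with each control period).
- camrig.snapshot(name): name is "side" or "top" or "wrist"; returns a dict with "pixels" (480x640x3 uint8, blue, green, red), "fx", "fy", "cx", "cy" (pixels), "pose" (4x4, takes a point from camera to world coordinates). Camera axes: x right, y up, looking along -z (the intrinsics and any distortion apply to the point x, -y, -z); pixel columns grow to the right and rows downward; lengths in mm; the calibration is good to about 2 mm. A picture is of the moment at which its call begins. There is no depth.
- ticket.hand_in(): hands the job in; it is judged then, once.
The state is a dict: "time": time; "joint_pos": joint angles; "qd": joint speeds; "joint_efforts": joint torques, N m; "tool_pos": TCP position; "tcp_rot": TCP orientation; "ft_force": force on the tool from outside, world axes, zero at the start; "wrist_torque": the same for the moment, N m; "finger_gap": finger opening in mm; "grip_force": force on a finger pad.
Only numpy, scipy, OpenCV 4.12 (cv2) and the standard library are available. Lean on these libraries where they do the work, as an engineer would, in place of code of your own. Each camera call takes 0.05 s, during which the arm holds its last target. There are 200 camera calls.

## Working session

There is one attempt and no reset: what is moved stays moved. The work goes in short steps, Python scripts to look and compute and a shell command to move; the robot and the scene stay as the last step left them, time stands still between calls to the robot, and variables do not carry over. Pictures are saved under pics/ and viewed, at most 14 in all, crops included, and the job is handed in when it is done.

```bash
ls; mkdir -p pics; python3 - <<'E'
from bench import r, camrig, ticket
import cv2,numpy as np
for n in ("top","side"):
    s=camrig.snapshot(n); cv2.imwrite(f"pics/{n}0.png",s["pixels"]); print(n,s["fx"],s["fy"],s["cx"],s["cy"],[k for k in s],np.round(s["pose"],4).tolist())
E
```

```text
(no output)
```

View pics/top0.png

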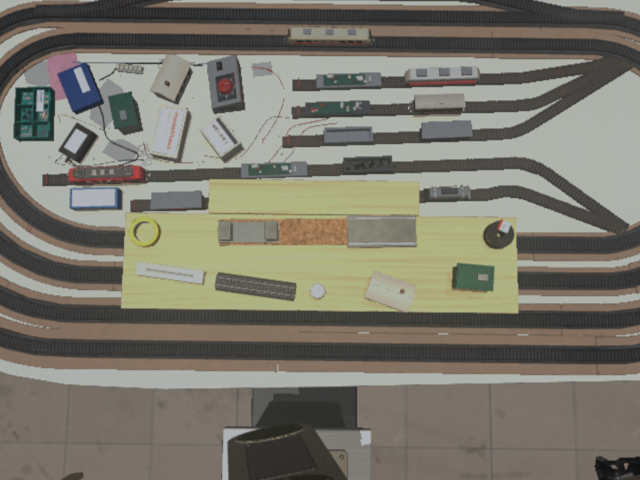

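View pics/side0.png

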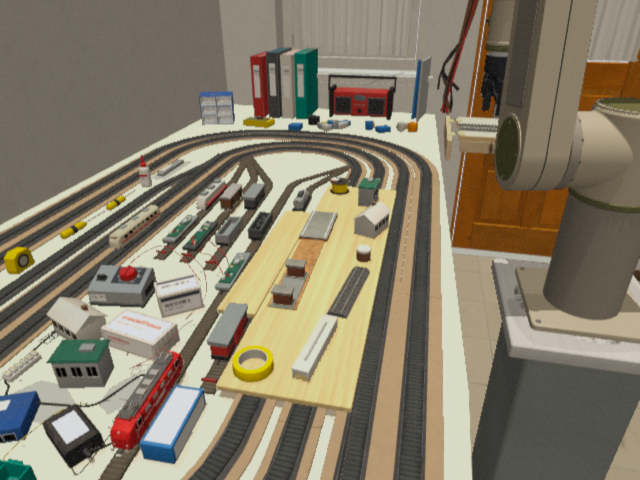

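The top view shows the piers at (250,232), platform at (381,232), bridge (170,273), track (256,287), pot (318,291), house (390,291) and signal box (473,277). The tape is at (144,231) and the spool at (499,235). In the side view the bridge is nearest, then the track, pot, house and signal box.

```bash
cat > h.py <<'E'
import numpy as np,cv2
from bench import r, camrig, ticket
def ray(s,u,v):
    d=np.array([(u-s["cx"])/s["fx"],-(v-s["cy"])/s["fy"],-1.0]); P=np.array(s["pose"])
    d=P[:3,:3]@d; return P[:3,3],d/np.linalg.norm(d)
def plane(s,u,v,z):
    o,d=ray(s,u,v); return o+d*(z-o[2])/d[2]
def tri(*obs):
    A=np.zeros((3,3));b=np.zeros(3)
    R=[ray(*o) for o in obs]
    for o,d in R: M=np.eye(3)-np.outer(d,d);A+=M;b+=M@o
    p=np.linalg.solve(A,b); return p,max(np.linalg.norm((np.eye(3)-np.outer(d,d))@(p-o)) for o,d in R)
def proj(s,p):
    P=np.array(s["pose"]); c=P[:3,:3].T@(np.asarray(p)-P[:3,3]); return np.array([s["cx"]-s["fx"]*c[0]/c[2],s["cy"]+s["fy"]*c[1]/c[2]])
E
python3 - <<'E'
from h import *
t=camrig.snapshot("top");s=camrig.snapshot("side")
def crop(im,x0,y0,x1,y1,k,n): cv2.imwrite(n,cv2.resize(im[y0:y1,x0:x1],None,fx=k,fy=k,interpolation=cv2.INTER_CUBIC))
p=t["pixels"]
a=cv2.resize(p[210:315,120:320],None,fx=4,fy=4,interpolation=cv2.INTER_CUBIC)[:,:800]
crop(p,120,210,320,315,4,"pics/tl.png")
# stack left and right halves is 840 high: scale down -> separate
crop(p,320,210,520,315,4,"pics/tr.png")
crop(s["pixels"],220,170,400,400,2.6,"pics/s1.png")
import numpy as np
print([np.round(plane(t,u,v,25)).tolist() for u,v in [(123,312),(517,312),(517,217),(123,214)]])
print(camrig.snapshot("wrist")["pose"], r.sense()["tool_pos"])
E
```

```text
[[394.0, 380.0, 25.0], [404.0, -471.0, 25.0], [612.0, -477.0, 25.0], [608.0, 391.0, 25.0]]
[[ 2.58802202e-01  9.15810885e-01  3.07102332e-01  2.33116247e+02]
 [-9.65926528e-01  2.46265867e-01  7.96182525e-02 -5.58323056e+02]
 [-2.71355962e-03 -3.17243668e-01  9.48340177e-01  3.73188480e+02]
 [ 0.00000000e+00  0.00000000e+00  0.00000000e+00  1.00000000e+00]] [ 154.6830494  -579.39976516  198.55534924]
```

View pics/tl.png

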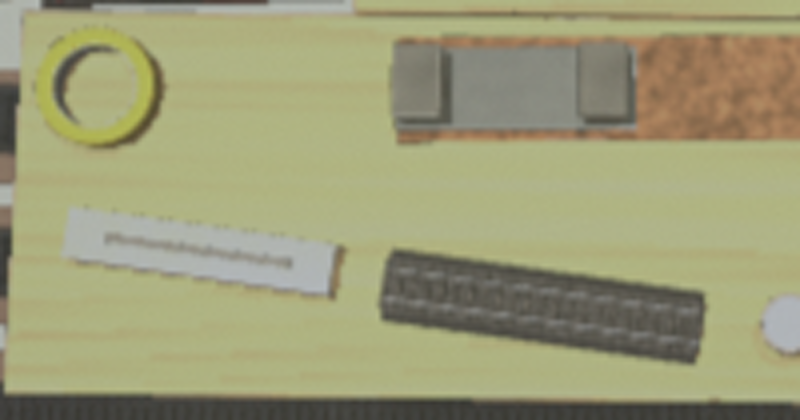

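View pics/tr.png

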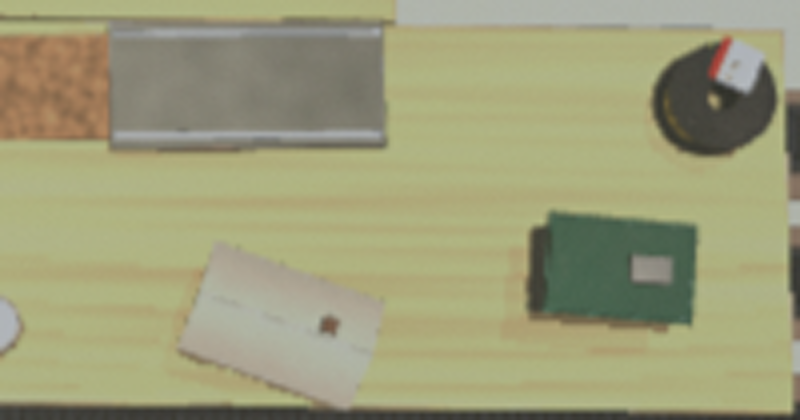

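View pics/s1.png

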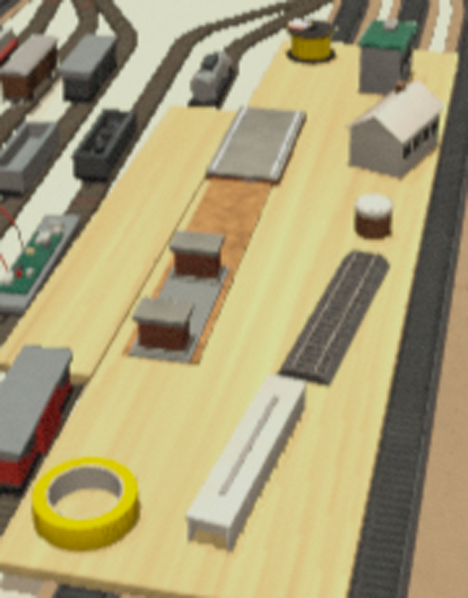

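The crops show clear top corners. In tl, the bridge corners are (70,207), (340,244), (333,297) and (63,258), the track corners (390,250), (704,292), (695,363) and (381,318), and the pier caps span (392–440, 42–122) and (578–634, 42–122). In tr, the platform is (109,24)–(385,148), the house roof corners are (216,242), (383,300), (346,409) and (178,351), and the signal-box roof corners are (550,211), (697,226), (691,325) and (545,315).

```bash
cat > m1.py <<'E'
from h import *
t=camrig.snapshot("top");s=camrig.snapshot("side")
L=lambda c:((c[0]+.5)/4-.5+120,(c[1]+.5)/4-.5+210)
Rr=lambda c:((c[0]+.5)/4-.5+320,(c[1]+.5)/4-.5+210)
S=lambda c:((c[0]+.5)/2.6-.5+220,(c[1]+.5)/2.6-.5+170)
def rect(n,f,cs,z):
    p=np.array([plane(t,*f(c),z)[:2] for c in cs]); c=p.mean(0)
    e=(p[1]-p[0]+p[2]-p[3])/2; w=(p[3]-p[0]+p[2]-p[1])/2
    print(n,"c",c.round(1),"len",np.linalg.norm(e).round(1),"wid",np.linalg.norm(w).round(1),"yaw of -y end",np.degrees(np.arctan2(e[0],-e[1])).round(2)) 
rect("bridge",L,[(70,207),(340,244),(333,297),(63,258)],48)
rect("track",L,[(390,250),(704,292),(695,363),(381,318)],36)
rect("pierL",L,[(393,42),(441,42),(441,121),(393,121)],60)
rect("pierR",L,[(577,42),(631,42),(631,121),(577,121)],60)
rect("platform",Rr,[(109,24),(383,24),(385,148),(110,148)],35)
rect("house eaves",Rr,[(216,242),(383,300),(346,409),(178,351)],25+41)
rect("sbox roof",Rr,[(550,211),(697,226),(691,325),(545,315)],25+60)
rect("corkstrip",lambda c:c,[(219,217.5),(416,217.5),(416,246),(219,246)],27)
T=lambda n,a,b:print(n,*[np.round(x,1) for x in tri((t,*a),(s,*S(b)))])
T("br +y+x",L((70,207)),(192,520));T("br -y+x",L((340,244)),(268,377));T("br -y-x",L((333,297)),(307,383));T("br +y-x",L((63,258)),(235,530))
T("tr +y+x",L((390,250)),(284,371));T("tr -y-x",L((695,363)),(388,260));T("tr +y-x",L((381,318)),(325,382))
T("chimney",Rr((329,318)),(401,83))
T("hatch",Rr((652,262)),(393,22))
T("plat +y+x",Rr((109,24)),(208,175));T("plat +y-x",Rr((110,145)),(274,182));T("plat -y+x",Rr((383,24)),(243,107))
T("pot",Rr((-8,324)),(374,203))
T("pierL +y+x",L((393,42)),(136,310));T("pierL +y-x",L((393,121)),(188,318))
E
python3 m1.py
```

```text
bridge c [478.6 276.2] len 146.4 wid 28.0 yaw of -y end -7.27
track c [452.6  94.4] len 170.9 wid 37.6 yaw of -y end -7.14
pierL c [570.2 161.9] len 25.7 wid 42.7 yaw of -y end 0.72
pierR c [571.4  62. ] len 28.9 wid 42.7 yaw of -y end 0.72
platform c [ 575.7 -177.2] len 149.5 wid 68.2 yaw of -y end 0.72
house eaves c [ 444.2 -191.6] len 92.6 wid 60.7 yaw of -y end -18.44
sbox roof c [ 474.6 -365.8] len 76.1 wid 52.9 yaw of -y end -4.18
corkstrip c [573.8 -38.2] len 431.7 wid 63.1 yaw of -y end 0.72
br +y+x [500.7 349.   42.6] 1.4
br -y+x [484.7 203.6  41.4] 0.6
br -y-x [456.4 206.1  42.7] 1.0
br +y-x [473.6 351.5  42.6] 1.0
tr +y+x [480.6 178.3  29. ] 1.5
tr -y-x [424.5  12.1  28.5] 1.4
tr +y-x [447.  182.6  27.4] 1.7
chimney [ 446.2 -213.7   89.9] 1.0
hatch [ 476.  -381.1   89. ] 2.2
plat +y+x [ 609.9 -102.3   28.4] 0.2
plat +y-x [ 545.  -103.    27.7] 1.7
plat -y+x [ 611.6 -252.2   31.3] 0.1
pot [444.7 -39.9  51.6] 1.0
pierL +y+x [589.9 174.7  63. ] 1.0
pierL +y-x [549.4 174.1  61.2] 0.9
```

```bash
cat >> h.py <<'E'
from scipy.spatial.transform import Rotation as Ro
def go(x,y,z,psi):
    """row to TCP (x,y,z), tool down, tool y axis along world direction psi (deg, mod 180)"""
    s=r.sense(); R=Ro.from_euler("xyz",s["tcp_rot"],degrees=True); best=None
    for k in (0,180):
        a=np.radians(psi+k); yy=np.array([np.cos(a),np.sin(a),0]); zz=np.array([0,0,-1.])
        G=Ro.from_matrix(np.c_[np.cross(yy,zz),yy,zz]); v=(R.inv()*G).as_rotvec(degrees=True)
        if best is None or np.linalg.norm(v)<np.linalg.norm(best): best=v
    print("row",best.round(1),(R.inv().apply(np.array([x,y,z])-s["tool_pos"])).round(1),"| q",np.round(s["joint_pos"],0),"t",s["time"],"gap",s["finger_gap"])
E
python3 -c "
from h import *
print(r.sense())
w=camrig.snapshot('wrist');print(w['fx'],w['cx'],w['cy'])
go(440,-190,220,-18.4)"
```

```text
{'time': 0.35, 'joint_pos': array([-7.99507410e+01,  7.48277267e+00,  8.52833449e+01,  8.24786725e-04,
        8.72630930e+01, -4.89327569e+00]), 'qd': array([-0.00193118, -0.03271352, -0.16642745,  0.1376157 , -0.03512141,
       -0.14110302]), 'joint_efforts': array([ 3.45074332e-04, -5.68490553e+01, -5.00022626e+01, -2.27645505e-04,
        6.84580853e-03, -6.03297465e-06]), 'tool_pos': array([ 154.70644064, -579.54305891,  198.82200258]), 'tcp_rot': array([-1.79970966e+02, -3.31247837e-03,  1.49424943e+01]), 'ft_force': array([-0.26286904, -0.41686692, -0.03561643]), 'wrist_torque': array([-1.18896293e-02,  5.15880666e-05, -9.72210733e-03]), 'grip_force': 0.0, 'finger_gap': 85.60892819628245}
339.71694416436014 319.786472131918 240.1899153919914
row [ -0.   -0.  -56.7] [ 376.1 -302.9  -21. ] | q [-80.   7.  85.  -0.  87.  -5.] t 0.4 gap 85.38513123394581
```

The manual's scale: shifts go in shares of 500 mm and turns go in shares of pi/2 rad. Converting my numbers, 376 mm / 500 = 0.752, -303 mm / 500 = -0.606, -57 degrees / 90 = -0.6333.

```bash
echo '[{"wz":-0.6333, "tx":0.752, "ty":-0.606, "tz":-0.042, "aperture":85}, {"wz":-0.6333, "tx":0.752, "ty":-0.606, "tz":-0.042, "aperture":85}, {"wz":-0.6333, "tx":0.752, "ty":-0.606, "tz":-0.042, "aperture":85}, {"wz":-0.6333, "tx":0.752, "ty":-0.606, "tz":-0.042, "aperture":85}, {"wz":-0.6333, "tx":0.752, "ty":-0.606, "tz":-0.042, "aperture":85}, {"wz":-0.6333, "tx":0.752, "ty":-0.606, "tz":-0.042, "aperture":85}, {"wz":-0.6333, "tx":0.752, "ty":-0.606, "tz":-0.042, "aperture":85}, {"wz":-0.6333, "tx":0.752, "ty":-0.606, "tz":-0.042, "aperture":85}]' | python3 steer.py; python3 -c "
from h import *
go(440,-190,220,-18.4)
w=camrig.snapshot('wrist');cv2.imwrite('pics/w1.png',w['pixels']);print(np.round(w['pose'],2))
for p in [(444,-192,66),(446,-214,90),(475,-366,85)]: print(proj(w,p))"
```

```text
time: 1.4
tool_pos: [441.1, -187.8, 220.6]
tcp_rot: [179.9, -0.0, 72.0]
ft_force: [0.8, -0.1, -0.3]
finger_gap: 85.1
grip_force: 0.0
row [ 0.1 -0.   0.4] [-2.4 -0.4  0.6] | q [-29. -12. 102.   0.  90. -11.] t 1.4 gap 85.12470395384022
[[ 9.5000e-01  2.9000e-01  1.0000e-01  4.6582e+02]
 [-3.1000e-01  9.0000e-01  3.0000e-01 -1.1008e+02]
 [-0.0000e+00 -3.2000e-01  9.5000e-01  3.9534e+02]
 [ 0.0000e+00  0.0000e+00  0.0000e+00  1.0000e+00]]
[324.36611526 216.50126484]
[333.71422752 243.55960763]
[400.12920178 359.77195872]
```

View pics/w1.png

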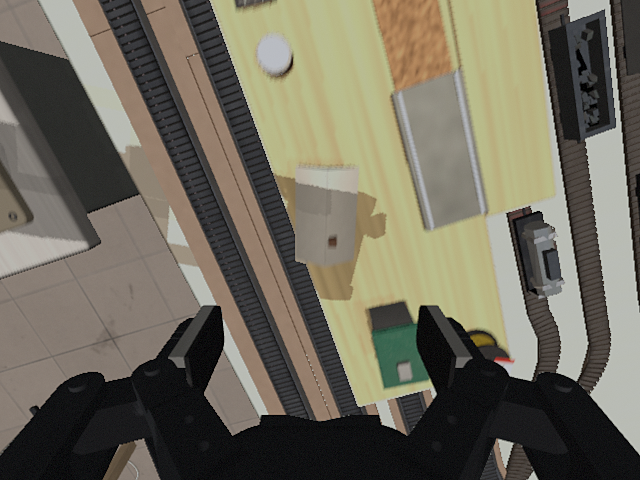

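The wrist view agrees with the prediction: house roof corners are at (297,166), (358,167), (356,265) and (296,262), and the chimney is at (332,241). The platform corners are at (393,92), (459,71), (486,212) and (427,230). I'll cross-check these with the top view.

```bash
python3 - <<'E'
from h import *
t=camrig.snapshot("top");w=camrig.snapshot("wrist")
Rr=lambda c:((c[0]+.5)/4-.5+320,(c[1]+.5)/4-.5+210)
for n,a,b in [("h +y-x",(178,351),(297,166)),("h +y+x",(216,242),(358,167)),("h -y+x",(383,300),(356,265)),("h -y-x",(346,409),(296,262)),("pl +y-x",(110,148),(393,92)),("pl +y+x",(109,24),(459,71)),("pl -y+x",(383,24),(486,212)),("pl -y-x",(385,148),(427,230))]:
    print(n,*[np.round(x,1) for x in tri((t,*Rr(a)),(w,*b))], plane(w,*b,66 if n[0]=='h' else 35)[:2].round(1))
E
```

```text
h +y-x [ 431.5 -139.5   28.8] 1.2 [ 435.  -135.3]
h +y+x [ 496.3 -166.7  -29.1] 0.7 [ 490.1 -153.9]
h -y+x [ 459.2 -243.7   80.3] 1.9 [ 460.8 -250.4]
h -y-x [ 401.8 -226.1   69.1] 1.3 [ 402.1 -228.1]
pl +y-x [ 535.3 -100.6   78.1] 0.3 [544.4 -99.2]
pl +y+x [ 608.1 -101.1   38.2] 0.7 [ 609.2 -100.4]
pl -y+x [ 613.6 -251.3   27.3] 2.1 [ 612.  -246.9]
pl -y-x [ 546.5 -252.9   23.5] 2.8 [ 546.6 -247.4]
```

```bash
python3 -c "
from h import *
go(446,-192,90,-18.3);go(446,-192,42,-18.3)"
```

```text
row [ 0.  -0.   0.5] [ -1.9   6.  130.3] | q [-29. -12. 102.   0.  90. -11.] t 1.55 gap 85.39931395360188
row [ 0.  -0.   0.5] [ -1.9   5.9 178.3] | q [-29. -12. 102.   0.  90. -11.] t 1.55 gap 85.39931395360188
```

To row units: 178 mm / 500 = 0.356, 150 mm / 500 = 0.3.

```bash
echo '[{"tx":-0.004, "ty":0.012, "tz":0.12, "aperture":85}, {"tx":-0.004, "ty":0.012, "tz":0.24, "aperture":85}, {"tx":-0.004, "ty":0.012, "tz":0.3, "aperture":85}, {"tx":-0.004, "ty":0.012, "tz":0.356, "aperture":85}, {"tx":-0.004, "ty":0.012, "tz":0.356, "aperture":85}, {"tx":-0.004, "ty":0.012, "tz":0.356, "aperture":50}, {"tx":-0.004, "ty":0.012, "tz":0.356, "aperture":50}, {"tx":-0.004, "ty":0.012, "tz":0.356, "aperture":50}]' | python3 steer.py 30; echo '[{"aperture":50}, {"aperture":50}]' | python3 steer.py; python3 -c "
from h import *
go(577,-176,140,0.8)"
```

```text
time: 2.55
tool_pos: [445.8, -194.3, 43.4]
tcp_rot: [179.9, 0.0, 71.9]
ft_force: [0.1, 0.7, 0.5]
finger_gap: 50.1
grip_force: 0.0
time: 2.8
tool_pos: [445.1, -193.8, 42.3]
tcp_rot: [180.0, 0.0, 72.0]
ft_force: [-0.0, 0.9, -0.2]
finger_gap: 50.0
grip_force: 0.0
row [  0.    0.  -18.8] [ 57.8 119.9 -97.6] | q [-30.  -3. 113.  -0.  70. -12.] t 2.8 gap 50.023864436758714
```

```bash
python3 -c "
from h import *
w=camrig.snapshot('wrist');cv2.imwrite('pics/w2.png',w['pixels'])"
```

```text
(no output)
```

View pics/w2.png

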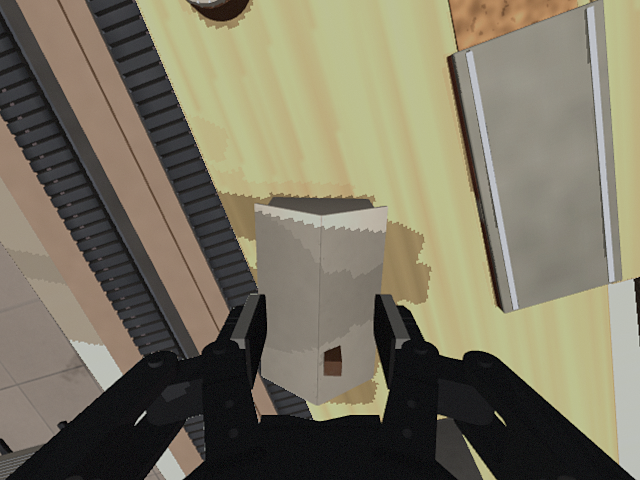

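The wrist view shows both pads beside the house roof, left at (255,340) and right at (385,340), but the gripper reads 50 mm with no force. I'll command it tighter to see whether it really grips.

```bash
echo '[{"aperture":30}, {"aperture":30}, {"aperture":30}]' | python3 steer.py 40; python3 -c "
from h import *
w=camrig.snapshot('wrist');cv2.imwrite('pics/w3.png',w['pixels'][180:480,160:480])"
```

```text
time: 3.22
tool_pos: [445.0, -193.8, 43.1]
tcp_rot: [-180.0, 0.0, 72.0]
ft_force: [-6.0, 2.5, 11.2]
finger_gap: 30.0
grip_force: 11.4
```

View pics/w3.png

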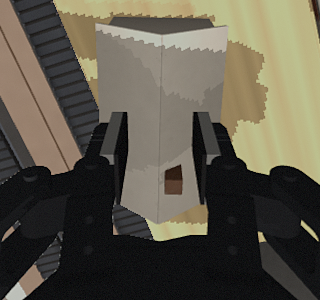

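The pads stopped on the sloping roof, with a 30 mm gap and 11 N upward. The visible tips in the picture work out about 30 mm farther back than I assumed, so I'll open, go lower in force-checked steps and regrip.

To row units: 15 mm / 500 = 0.03, 10 mm / 500 = 0.02.

```bash
echo '[{"aperture":85}, {"aperture":85}, {"aperture":85}, {"tz":0.01, "aperture":85}, {"tz":0.02, "aperture":85}, {"tz":0.03, "aperture":85}, {"tz":0.03, "aperture":85}]' | python3 steer.py 30; python3 -c "
from h import *
w=camrig.snapshot('wrist');cv2.imwrite('pics/w4.png',w['pixels'])"
```

```text
time: 4.15
tool_pos: [444.4, -193.5, 26.3]
tcp_rot: [-179.9, -0.0, 71.9]
ft_force: [-0.7, -0.4, 0.0]
finger_gap: 85.5
grip_force: 0.0
```

View pics/w4.png

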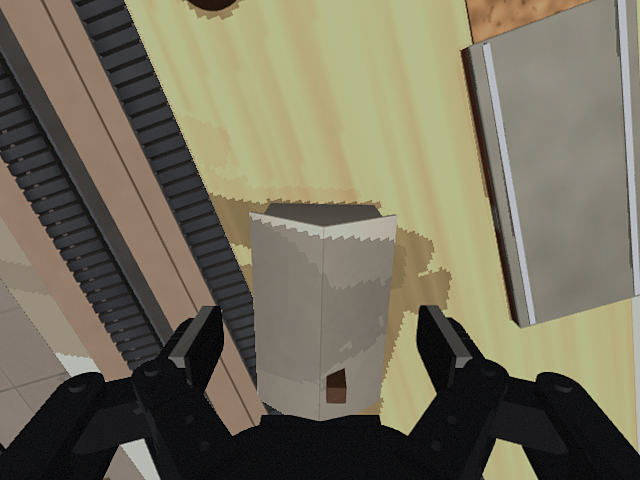

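The house is undisturbed between the open pads, with the ridge at (322,230–420) and the pads at (210,330) and (430,330). I'm going lower and closing.

To row units: 14 mm / 500 = 0.028, 7 mm / 500 = 0.014.

```bash
echo '[{"tz":0.014, "aperture":85}, {"tz":0.028, "aperture":85}, {"tz":0.028, "aperture":85}, {"tz":0.028, "aperture":40}, {"tz":0.028, "aperture":40}, {"tz":0.028, "aperture":40}, {"tz":0.028, "aperture":40}]' | python3 steer.py 30; python3 -c "
from h import *
w=camrig.snapshot('wrist');cv2.imwrite('pics/w5.png',w['pixels'][180:480,160:480])
go(445,-193,80,-18);go(577,-176,100,0.8)"
```

```text
time: 5.08
tool_pos: [445.2, -193.8, 13.7]
tcp_rot: [180.0, 0.0, 71.9]
ft_force: [-3.2, 2.6, 5.6]
finger_gap: 58.6
grip_force: 31.4
row [ 0.   0.  -0.1] [  0.8  -0.4 -66.3] | q [-30.  -0. 114.  -0.  67. -12.] t 5.125 gap 58.99302936873974
row [  0.    0.  -18.9] [ 57.8 119.9 -86.2] | q [-30.  -0. 114.  -0.  67. -12.] t 5.125 gap 58.99302936873974
```

View pics/w5.png

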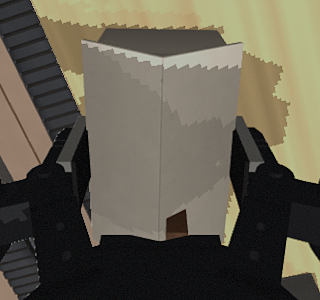

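The grip reads 58.6 mm with slight lift, so the pads hold only the roof's lower edge. I'll go 6 mm lower for a firmer hold.

To row units: 6 mm / 500 = 0.012.

```bash
echo '[{"aperture":80}, {"aperture":80}, {"tz":0.012, "aperture":80}, {"tz":0.012, "aperture":80}, {"tz":0.012, "aperture":40}, {"tz":0.012, "aperture":40}, {"tz":0.012, "aperture":40}, {"tz":0.012, "aperture":40}]' | python3 steer.py 30; echo '[{"tz":-0.03, "aperture":40}, {"tz":-0.07, "aperture":40}, {"tz":-0.11, "aperture":40}, {"tz":-0.11, "aperture":40}]' | python3 steer.py;python3 -c "
from h import *
w=camrig.snapshot('wrist');cv2.imwrite('pics/w6.png',w['pixels'])
go(577,-176,63,0.8)"
```

```text
time: 6.12
tool_pos: [445.1, -193.8, 7.4]
tcp_rot: [180.0, 0.0, 71.9]
ft_force: [-3.0, 2.0, 4.9]
finger_gap: 59.1
grip_force: 31.9
time: 6.62
tool_pos: [446.7, -194.7, 64.5]
tcp_rot: [179.7, 0.1, 71.9]
ft_force: [-0.2, 0.5, -1.4]
finger_gap: 58.6
grip_force: 32.3
row [  0.1   0.  -18.9] [ 58.  119.1   0.4] | q [-30.  -4. 112.   0.  72. -12.] t 6.675 gap 59.07620220208496
```

To row units: 119 mm / 500 = 0.238, 60 mm / 500 = 0.12, -19 degrees / 90 = -0.2111.

```bash
echo '[{"wz":-0.1111, "tx":0.058, "ty":0.12, "aperture":40}, {"wz":-0.2111, "tx":0.116, "ty":0.238, "aperture":40}, {"wz":-0.2111, "tx":0.116, "ty":0.238, "aperture":40}, {"wz":-0.2111, "tx":0.116, "ty":0.238, "aperture":40}]' | python3 steer.py; python3 -c "
from h import *
w=camrig.snapshot('wrist');cv2.imwrite('pics/w6.png',w['pixels'])
for z in (35,): print([proj(w,p).round(0) for p in [(544,-101,z),(612,-101,z),(612,-251,z),(544,-251,z)]])
go(577,-176,63,0.8)"
```

```text
time: 7.18
tool_pos: [575.2, -175.0, 60.5]
tcp_rot: [-179.9, -0.0, 90.9]
ft_force: [0.6, 0.3, -0.2]
finger_gap: 58.6
grip_force: 32.5
[array([268., 141.]), array([388., 143.]), array([371., 364.]), array([274., 362.])]
row [-0.1 -0.   0.1] [-0.7  2.2 -2. ] | q [-22.  14.  93.  -0.  73. -23.] t 7.225 gap 59.00533136432051
```

View pics/w6.png

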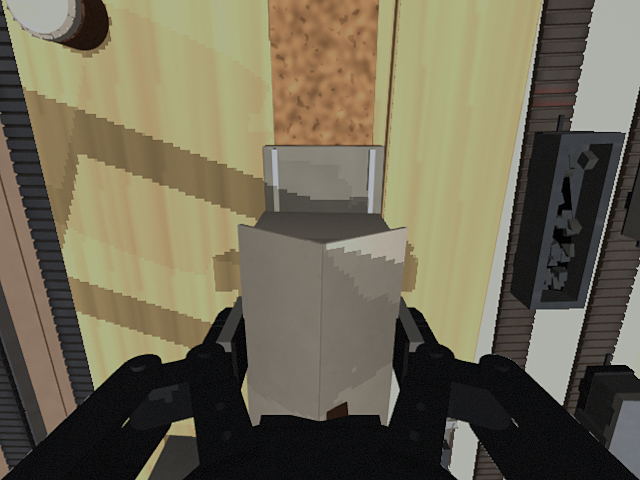

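The house hangs level: its near eaves corners are at (239,225) and (407,227), with the ridge at x≈323. The platform's +y top corners are at (264,146) and (384,146).

```bash
python3 -c "
from h import *
w=camrig.snapshot('wrist')
a=plane(w,264,146,35);b=plane(w,384,146,35);print('plat',a,b)
for z in (115,119,123):print('house',z,plane(w,239,225,z),plane(w,407,227,z))
print(r.sense()['tool_pos'])"
```

```text
plat [ 541.31024649 -104.35131393   35.        ] [ 609.74278939 -103.20446268   35.        ]
house 115 [ 543.94680176 -128.48820636  115.        ] [ 606.04525784 -128.16914801  115.        ]
house 119 [ 544.92893241 -127.33954511  119.        ] [ 604.97167525 -127.03104889  119.        ]
house 123 [ 545.91106306 -126.19088386  123.        ] [ 603.89809265 -125.89294978  123.        ]
[ 574.70104309 -175.56650601   61.52337743]
```

To row units: 42 mm / 500 = 0.084, 41 mm / 500 = 0.082.

```bash
echo '[{"tx":-0.006, "tz":0.03, "aperture":40}, {"tx":-0.006, "tz":0.06, "aperture":40}, {"tx":-0.006, "tz":0.076, "aperture":40}, {"tx":-0.006, "tz":0.082, "aperture":40}, {"tx":-0.006, "tz":0.084, "aperture":40}, {"tx":-0.006, "tz":0.084, "aperture":40}]' | python3 steer.py
```

```text
time: 8.02
tool_pos: [576.5, -178.6, 20.5]
tcp_rot: [180.0, 0.0, 90.9]
ft_force: [-0.1, -0.0, -1.0]
finger_gap: 58.9
grip_force: 32.5
```

To row units: 3 mm / 500 = 0.006, 1.5 mm / 500 = 0.003.

```bash
echo '[{"tz":0.003, "aperture":40}, {"tz":0.006, "aperture":40}, {"tz":0.006, "aperture":40}]' | python3 steer.py; echo '[{"tz":0.002, "aperture":40}, {"tz":0.002, "aperture":40}]' | python3 steer.py
```

```text
time: 8.4
tool_pos: [576.5, -178.6, 17.5]
tcp_rot: [180.0, 0.0, 90.9]
ft_force: [-0.2, 0.4, 2.6]
finger_gap: 58.6
grip_force: 32.6
time: 8.65
tool_pos: [576.5, -178.6, 17.4]
tcp_rot: [180.0, 0.0, 90.9]
ft_force: [-4.1, 2.3, 10.0]
finger_gap: 58.3
grip_force: 33.0
```

To row units: -140 mm / 500 = -0.28, -80 mm / 500 = -0.16.

```bash
echo '[{"tz":-0.002, "aperture":82}, {"tz":-0.002, "aperture":82}, {"tz":-0.002, "aperture":82}, {"tz":-0.06, "aperture":82}, {"tz":-0.16, "aperture":82}, {"tz":-0.28, "aperture":82}, {"tz":-0.28, "aperture":82}]' | python3 steer.py; python3 -c "
from h import *
go(473,-366,157,-4.2)"
```

```text
time: 9.52
tool_pos: [580.1, -180.1, 163.3]
tcp_rot: [179.4, 0.3, 90.9]
ft_force: [0.1, 0.1, -0.3]
finger_gap: 82.0
grip_force: 0.0
row [0.6 0.2 5.1] [-184.1 -110.2    5.9] | q [-22.   9.  87.   0.  83. -23.] t 9.525 gap 81.95072937335696
```

To row units: -184 mm / 500 = -0.368, -110 mm / 500 = -0.22, 5 degrees / 90 = 0.0556.

```bash
echo '[{"wz":0.0556, "tx":-0.368, "ty":-0.22, "tz":0.012, "aperture":82}, {"wz":0.0556, "tx":-0.368, "ty":-0.22, "tz":0.012, "aperture":82}, {"wz":0.0556, "tx":-0.368, "ty":-0.22, "tz":0.012, "aperture":82}, {"wz":0.0556, "tx":-0.368, "ty":-0.22, "tz":0.012, "aperture":82}, {"wz":0.0556, "tx":-0.368, "ty":-0.22, "tz":0.012, "aperture":82}, {"wz":0.0556, "tx":-0.368, "ty":-0.22, "tz":0.012, "aperture":82}]' | python3 steer.py; python3 -c "
from h import *
w=camrig.snapshot('wrist');cv2.imwrite('pics/w7.png',w['pixels'])
print([proj(w,p).round(0) for p in [(474.6,-365.8,85)]])
go(473,-366,157,-4.2)"
```

```text
time: 10.28
tool_pos: [469.2, -363.6, 149.3]
tcp_rot: [-180.0, -0.1, 85.9]
ft_force: [-0.9, -0.3, 0.2]
finger_gap: 82.0
grip_force: 0.0
[array([328., 245.])]
row [-0.  -0.   0.2] [-2.4  3.6 -7.4] | q [-43.   8.  90.   0.  82. -39.] t 10.325 gap 82.28712039636335
```

View pics/w7.png

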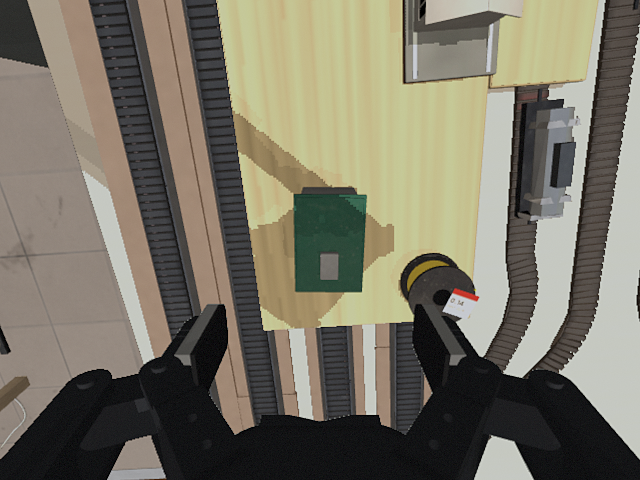

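The green roof corners are at (294,194), (367,195), (363,291) and (295,292). The spool is at (440,285), clear of the +x finger, and the house stands on the platform at the top.

```bash
python3 -c "
from h import *
w=camrig.snapshot('wrist');t=camrig.snapshot('top')
c=[(294,194),(367,195),(363,291),(295,292)]
p=np.array([plane(w,*q,85)[:2] for q in c]);print(p.round(1),p.mean(0))
Rr=lambda c:((c[0]+.5)/4-.5+320,(c[1]+.5)/4-.5+210)
for q,b in zip([(545,315),(550,211),(697,226),(691,325)],c):print(tri((w,*b),(t,*Rr(q)))[0].round(1))
print('spool',plane(t,*Rr((715,98)),65))
go(475,-365,27,-3.5)"
```

```text
[[ 453.3 -325.4]
 [ 505.  -329.7]
 [ 500.  -405.1]
 [ 446.9 -402.4]] [ 476.32072174 -365.63896474]
[ 451.5 -329.2   68.1]
[ 504.  -328.1   92. ]
[ 499.1 -406.7   82. ]
[ 446.6 -401.8   85.3]
spool [ 567.86311698 -422.86978299   65.        ]
row [-0.  -0.  -0.5] [ -1.5   5.3 122.9] | q [-43.   8.  90.   0.  82. -39.] t 10.425 gap 81.94330188932648
```

To row units: 120 mm / 500 = 0.24, 100 mm / 500 = 0.2, -0.5 degrees / 90 = -0.0056.

```bash
echo '[{"wz":-0.0056, "tx":-0.003, "ty":0.012, "tz":0.12, "aperture":82}, {"wz":-0.0056, "tx":-0.003, "ty":0.012, "tz":0.2, "aperture":82}, {"wz":-0.0056, "tx":-0.003, "ty":0.012, "tz":0.24, "aperture":82}, {"wz":-0.0056, "tx":-0.003, "ty":0.012, "tz":0.24, "aperture":82}, {"wz":-0.0056, "tx":-0.003, "ty":0.012, "tz":0.24, "aperture":40}, {"wz":-0.0056, "tx":-0.003, "ty":0.012, "tz":0.24, "aperture":40}, {"wz":-0.0056, "tx":-0.003, "ty":0.012, "tz":0.24, "aperture":40}, {"wz":-0.0056, "tx":-0.003, "ty":0.012, "tz":0.24, "aperture":40}]' | python3 steer.py 25; echo '[{"aperture":40}]' | python3 steer.py
```

```text
time: 11.42
tool_pos: [476.5, -367.5, 32.8]
tcp_rot: [179.8, 0.1, 86.4]
ft_force: [-0.6, 1.9, 6.8]
finger_gap: 52.3
grip_force: 26.0
time: 11.55
tool_pos: [476.5, -367.5, 32.8]
tcp_rot: [179.8, 0.1, 86.4]
ft_force: [-0.4, 1.6, 7.6]
finger_gap: 52.4
grip_force: 26.0
```

To row units: -110 mm / 500 = -0.22, -75 mm / 500 = -0.15.

```bash
echo '[{"tz":-0.02, "aperture":40}, {"tz":-0.08, "aperture":40}, {"tz":-0.15, "aperture":40}, {"tz":-0.22, "aperture":40}, {"tz":-0.22, "aperture":40}]' | python3 steer.py;python3 -c "
from h import *
go(573.5,-34,143,0.8)"
```

```text
time: 12.18
tool_pos: [477.2, -368.2, 145.3]
tcp_rot: [179.6, 0.3, 86.4]
ft_force: [0.2, -0.1, -0.9]
finger_gap: 52.0
grip_force: 26.4
row [ 0.3  0.3 -4.4] [339.6  75.4   1.1] | q [-43.   9.  89.  -0.  81. -39.] t 12.175 gap 52.0233531386682
```

Next I'll move above the cork and look.

To row units: 340 mm / 500 = 0.68, 300 mm / 500 = 0.6, -4.4 degrees / 90 = -0.0489.

```bash
echo '[{"wz":-0.0111, "tx":0.12, "ty":0.026, "aperture":40}, {"wz":-0.0222, "tx":0.24, "ty":0.054, "aperture":40}, {"wz":-0.0333, "tx":0.36, "ty":0.08, "aperture":40}, {"wz":-0.0444, "tx":0.48, "ty":0.106, "aperture":40}, {"wz":-0.0489, "tx":0.6, "ty":0.134, "aperture":40}, {"wz":-0.0489, "tx":0.68, "ty":0.151, "aperture":40}, {"wz":-0.0489, "tx":0.68, "ty":0.151, "aperture":40}, {"wz":-0.0489, "tx":0.68, "ty":0.151, "aperture":40}]' | python3 steer.py;echo '[{"tz":0.04, "aperture":40}, {"tz":0.08, "aperture":40}, {"tz":0.1, "aperture":40}, {"tz":0.1, "aperture":40}]' | python3 steer.py;python3 -c "
from h import *
w=camrig.snapshot('wrist');cv2.imwrite('pics/w8.png',w['pixels'])
print(r.sense()['tool_pos'])"
```

```text
time: 13.18
tool_pos: [571.0, -31.9, 139.6]
tcp_rot: [-179.9, 0.0, 90.9]
ft_force: [-0.1, -0.9, 0.2]
finger_gap: 51.9
grip_force: 26.4
time: 13.68
tool_pos: [570.2, -31.7, 88.2]
tcp_rot: [-179.8, -0.0, 90.8]
ft_force: [0.3, -0.1, -0.4]
finger_gap: 52.5
grip_force: 26.4
[571.03275071 -31.68811034  89.39233089]
```

View pics/w8.png

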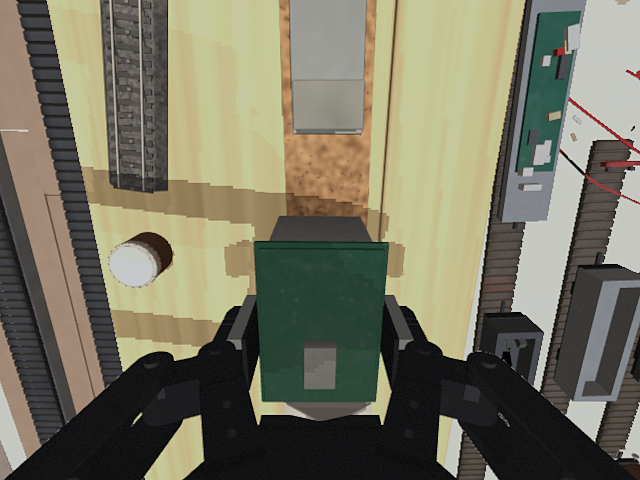

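The box hangs square: its roof front corners are at (255,242) and (387,242). The cork edges at row 180 are x=285 and 370, and the near pier top ends at row 131.

```bash
python3 -c "
from h import *
w=camrig.snapshot('wrist')
print('cork',plane(w,285,180,27),plane(w,370,180,27))
print('pier',plane(w,292,131,60),plane(w,364,131,60), plane(w,292,81,60))
print('roof',plane(w,255,242,141),plane(w,387,242,141))
print(r.sense()['tool_pos'])"
```

```text
cork [545.63467436  14.77925705  27.        ] [604.67775925  15.70396137  27.        ]
pier [553.48143739  47.64387961  60.        ] [594.6722448  48.2757908  60.       ] [553.75454941  73.74339173  60.        ]
roof [545.37467099   7.83217524 141.        ] [595.889695     8.64602604 141.        ]
[571.67245395 -31.68586564  90.24866924]
```

To row units: 52 mm / 500 = 0.104, 51 mm / 500 = 0.102.

```bash
echo '[{"tx":-0.006, "ty":0.008, "tz":0.04, "aperture":40}, {"tx":-0.006, "ty":0.008, "tz":0.08, "aperture":40}, {"tx":-0.006, "ty":0.008, "tz":0.096, "aperture":40}, {"tx":-0.006, "ty":0.008, "tz":0.102, "aperture":40}, {"tx":-0.006, "ty":0.008, "tz":0.104, "aperture":40}, {"tx":-0.006, "ty":0.008, "tz":0.104, "aperture":40}]' | python3 steer.py; echo '[{"tz":0.002, "aperture":40}, {"tz":0.004, "aperture":40}, {"tz":0.004, "aperture":40}]' | python3 steer.py
```

```text
time: 14.52
tool_pos: [576.0, -34.5, 38.7]
tcp_rot: [179.9, 0.0, 90.8]
ft_force: [0.3, 0.6, -0.2]
finger_gap: 52.1
grip_force: 26.4
time: 14.9
tool_pos: [575.5, -34.5, 36.1]
tcp_rot: [-180.0, -0.0, 90.8]
ft_force: [-0.1, 0.5, -0.3]
finger_gap: 52.3
grip_force: 26.4
```

To row units: 1.5 mm / 500 = 0.003, 1 mm / 500 = 0.002.

```bash
echo '[{"tz":0.002, "aperture":40}, {"tz":0.003, "aperture":40}, {"tz":0.003, "aperture":40}]' | python3 steer.py; echo '[{"tz":0.001, "aperture":40}, {"tz":0.002, "aperture":40}]' | python3 steer.py
```

```text
time: 15.28
tool_pos: [575.7, -34.4, 34.9]
tcp_rot: [180.0, -0.0, 90.8]
ft_force: [-2.9, 0.5, 4.0]
finger_gap: 52.3
grip_force: 26.7
time: 15.52
tool_pos: [575.8, -34.4, 34.8]
tcp_rot: [180.0, -0.0, 90.8]
ft_force: [-7.3, 1.4, 15.7]
finger_gap: 52.2
grip_force: 27.5
```

To row units: -120 mm / 500 = -0.24, -80 mm / 500 = -0.16.

```bash
echo '[{"tz":-0.002, "aperture":82}, {"tz":-0.002, "aperture":82}, {"tz":-0.002, "aperture":82}, {"tz":-0.08, "aperture":82}, {"tz":-0.16, "aperture":82}, {"tz":-0.24, "aperture":82}, {"tz":-0.24, "aperture":82}]' | python3 steer.py; python3 -c "
from h import *
go(456,94,156,-7.1)"
```

```text
time: 16.4
tool_pos: [578.4, -34.9, 158.1]
tcp_rot: [179.6, 0.1, 90.8]
ft_force: [0.7, 0.3, -0.0]
finger_gap: 82.0
grip_force: 0.0
row [0.4 0.  7.9] [ 130.7 -120.5    1.1] | q [-9.  5. 92. -0. 82. -9.] t 16.4 gap 82.02174180560728
```

The manual's scale: shifts go in shares of 500 mm and turns go in shares of pi/2 rad. Converting my numbers, 131 mm / 500 = 0.262, -120 mm / 500 = -0.24, 8 degrees / 90 = 0.0889.

```bash
echo '[{"wz":0.0889, "tx":0.12, "ty":-0.11, "aperture":60}, {"wz":0.0889, "tx":0.262, "ty":-0.24, "aperture":60}, {"wz":0.0889, "tx":0.262, "ty":-0.24, "aperture":60}, {"wz":0.0889, "tx":0.262, "ty":-0.24, "aperture":60}, {"wz":0.0889, "tx":0.262, "ty":-0.24, "aperture":60}]' | python3 steer.py; cat >> h.py <<'E'
def rectify(s,z,x0,x1,y0,y1,k=4):
    """top-down map of plane z: col = (y1-y)*k, row = (x1-x)*k"""
    W=np.float32([[x1,y1],[x1,y0],[x0,y0],[x0,y1]])
    src=np.float32([proj(s,(a,b,z)) for a,b in W]); dst=np.float32([[(y1-b)*k,(x1-a)*k] for a,b in W])
    return cv2.warpPerspective(s["pixels"],cv2.getPerspectiveTransform(src,dst),(int((y1-y0)*k),int((x1-x0)*k)),flags=cv2.INTER_LINEAR)
def blob(s,z,box,f,k=4):
    x0,x1,y0,y1=box; m=(f(rectify(s,z,*box,k)).astype(np.uint8))*255
    m=cv2.morphologyEx(m,cv2.MORPH_OPEN,np.ones((9,9))); m=cv2.morphologyEx(m,cv2.MORPH_CLOSE,np.ones((25,25)))
    c=max(cv2.findContours(m,cv2.RETR_EXTERNAL,cv2.CHAIN_APPROX_NONE)[0],key=cv2.contourArea)
    (u,v),(w,h),a=cv2.minAreaRect(c); b=cv2.boxPoints(((u,v),(w,h),a)); e=b[1]-b[0] if np.linalg.norm(b[1]-b[0])>np.linalg.norm(b[2]-b[1]) else b[2]-b[1]
    ang=(np.degrees(np.arctan2(-e[0],-e[1]))-0)  # angle of long axis in world (x=-row,y=-col)
    psi=(ang-90+90)%180-90
    print("centre",round(x1-v/k,1),round(y1-u/k,1),"size",round(max(w,h)/k,1),round(min(w,h)/k,1),"fill",round(cv2.contourArea(c)/(w*h),2),"psi",round(psi,2))
    return m
dark=lambda im:im.max(2)<110
white=lambda im:(im.min(2)>np.array(135))&(im.max(2)-im.min(2).astype(int)<35)
E
python3 -c "
from h import *
for n in ('wrist','top'):
    s=camrig.snapshot(n);B=(405,500,-5,195);im=rectify(s,36,*B)
    print(n,im[10:90:30,400:420].mean((0,1)), im[180:220,380:420].mean((0,1)));m=blob(s,36,B,dark)
    B=(420,530,195,365);im=rectify(s,48,*B);print(im[200:240,300:360].mean((0,1)))
    try: blob(s,48,B,white)
    except Exception as e: print(e)
go(456,94,156,-7.1)
"
```

```text
time: 17.02
tool_pos: [453.5, 94.6, 153.0]
tcp_rot: [-180.0, 0.0, 82.9]
ft_force: [0.2, -0.8, 0.9]
finger_gap: 59.9
grip_force: 0.0
wrist [135.68333333 177.13333333 182.46666667] [60.78875 63.95    67.2425 ]
centre 452.8 94.8 size 172.9 38.7 fill 0.97 psi -7.17
[0. 0. 0.]
centre 473.4 232.6 size 54.4 28.4 fill 0.98 psi -7.13
top [143.71666667 167.56666667 174.75      ] [120.375    138.06125  143.051875]
centre 455.2 43.2 size 96.1 72.3 fill 0.5 psi -85.06
[132.0425     152.42916667 160.77333333]
centre 467.4 312.9 size 100.0 76.2 fill 0.4 psi -85.79
row [-0.   0.  -0.1] [ 0.2  1.9 -2.8] | q [  5. -13. 110.  -0.  83.  13.] t 17.125 gap 60.122243037036704
```

To row units: 140 mm / 500 = 0.28, 110 mm / 500 = 0.22.

```bash
echo '[{"ty":-0.002, "tz":0.12, "aperture":60}, {"ty":-0.002, "tz":0.22, "aperture":60}, {"ty":-0.002, "tz":0.28, "aperture":60}, {"ty":-0.002, "tz":0.28, "aperture":60}, {"ty":-0.002, "tz":0.28, "aperture":60}]' | python3 steer.py 30; echo '[{"tz":0.008, "aperture":60}, {"tz":0.016, "aperture":60}, {"tz":0.016, "aperture":60}]' | python3 steer.py; echo '[{"tz":0.008, "aperture":60}, {"tz":0.008, "aperture":60}]' | python3 steer.py; python3 -c "
from h import *
s=camrig.snapshot('wrist');print(blob(s,36,(405,500,95,195),dark).shape)"
```

```text
time: 17.75
tool_pos: [453.9, 94.4, 14.8]
tcp_rot: [179.9, -0.0, 82.8]
ft_force: [0.5, 0.9, 0.7]
finger_gap: 60.2
grip_force: 0.0
time: 18.12
tool_pos: [452.7, 94.9, 5.7]
tcp_rot: [180.0, -0.0, 82.8]
ft_force: [-0.9, -0.2, 0.2]
finger_gap: 60.0
grip_force: 0.0
time: 18.38
tool_pos: [452.3, 94.8, 1.2]
tcp_rot: [-180.0, 0.0, 82.8]
ft_force: [0.1, 0.2, 0.4]
finger_gap: 59.9
grip_force: 0.0
centre 458.1 136.8 size 88.4 37.7 fill 0.95 psi -6.97
(380, 400)
```

To row units: 4 mm / 500 = 0.008, 2 mm / 500 = 0.004.

```bash
for i in 1 2 3; do echo '[{"tz":0.004, "aperture":55}, {"tz":0.008, "aperture":55}]' | python3 steer.py | egrep 'tool|ft'; done
```

```text
tool_pos: [452.7, 94.9, -2.5]
ft_force: [-0.2, -0.4, -0.5]
tool_pos: [452.6, 94.8, -6.6]
ft_force: [0.2, -0.0, -0.4]
tool_pos: [452.6, 94.8, -10.5]
ft_force: [0.6, 0.3, -0.8]
```

To row units: 2 mm / 500 = 0.004.

```bash
echo '[{"tz":0.004, "aperture":48}, {"tz":0.004, "aperture":48}]' | python3 steer.py | egrep 'tool|ft|gap'; echo '[{"tz":0.004, "aperture":48}, {"tz":0.004, "aperture":48}]' | python3 steer.py | egrep 'tool|ft|gap';python3 -c "
from h import *
s=camrig.snapshot('wrist');cv2.imwrite('pics/last.png',s['pixels'])
S=r.sense();print(S['joint_pos'].round(1),S['ft_force'])
# dark rows profile of left finger tip
P=np.array(s['pose']);print(P[:3,3]-S['tool_pos'])"
```

```text
tool_pos: [454.5, 95.1, -9.9]
ft_force: [-4.7, -0.9, 21.2]
finger_gap: 48.0
tool_pos: [454.6, 95.1, -10.1]
ft_force: [-17.0, -2.3, 45.0]
finger_gap: 48.2
[  5.5  -1.3 117.5  -0.   63.6  12.6] [-18.57526463  -2.28378153  45.53297767]
[  9.47565411  81.01497294 174.77319131]
```

Fingertips touched the board at TCP z ≈ -10, which matches the tip offset I inferred. I'll back off and close on the track.

To row units: -6.5 mm / 500 = -0.013.

```bash
echo '[{"tz":-0.013, "aperture":48}, {"tz":-0.013, "aperture":48}, {"tz":-0.013, "aperture":20}, {"tz":-0.013, "aperture":20}, {"tz":-0.013, "aperture":20}, {"tz":-0.013, "aperture":20}]' | python3 steer.py 40; python3 -c "
from h import *
go(475.5,-178.5,85,0.8)"
```

```text
time: 20.48
tool_pos: [452.9, 94.9, -7.9]
tcp_rot: [180.0, -0.0, 82.8]
ft_force: [1.5, -0.6, 1.8]
finger_gap: 34.9
grip_force: 41.6
row [ 0. -0. -8.] [-268.4   56.5  -92.9] | q [  5.  -2. 118.  -0.  64.  13.] t 20.475 gap 34.90335986175835
```

To row units: -90 mm / 500 = -0.18, -60 mm / 500 = -0.12.

```bash
echo '[{"tz":-0.01, "aperture":20}, {"tz":-0.05, "aperture":20}, {"tz":-0.12, "aperture":20}, {"tz":-0.18, "aperture":20}, {"tz":-0.18, "aperture":20}]' | python3 steer.py ; echo '[{"wz":-0.0222, "tx":-0.12, "ty":0.024, "aperture":20}, {"wz":-0.0444, "tx":-0.24, "ty":0.05, "aperture":20}, {"wz":-0.0667, "tx":-0.36, "ty":0.076, "aperture":20}, {"wz":-0.0889, "tx":-0.48, "ty":0.102, "aperture":20}, {"wz":-0.0889, "tx":-0.54, "ty":0.113, "aperture":20}, {"wz":-0.0889, "tx":-0.54, "ty":0.113, "aperture":20}, {"wz":-0.0889, "tx":-0.54, "ty":0.113, "aperture":20}]' | python3 steer.py;python3 -c "
from h import *
go(475.5,-180,82,0.8)
s=camrig.snapshot('wrist');print(s['pose'])
for z in (120,124,128):blob(s,z,(440,510,-165,-80),dark)
"
```

```text
time: 21.1
tool_pos: [454.4, 95.1, 84.7]
tcp_rot: [179.8, -0.1, 82.8]
ft_force: [0.1, 0.2, -2.0]
finger_gap: 34.8
grip_force: 40.1
time: 21.98
tool_pos: [474.1, -179.1, 80.7]
tcp_rot: [-179.9, -0.1, 90.8]
ft_force: [-0.2, 0.1, -0.6]
finger_gap: 34.5
grip_force: 40.1
row [-0.1 -0.1  0. ] [-0.9  1.4 -1.3] | q [-27.  -2. 107.   0.  74. -27.] t 21.975 gap 34.536071173224144
[[ 9.99876956e-01 -1.55873526e-02 -1.76267883e-03  4.73018678e+02]
 [ 1.53526142e-02  9.49317189e-01  3.13944537e-01 -9.77708095e+01]
 [-3.22022288e-03 -3.13932970e-01  9.49439688e-01  2.55633220e+02]
 [ 0.00000000e+00  0.00000000e+00  0.00000000e+00  1.00000000e+00]]
centre 473.1 -128.8 size 72.4 38.4 fill 0.81 psi 0.73
centre 473.1 -129.7 size 70.5 37.2 fill 0.79 psi 0.65
centre 473.8 -128.9 size 71.8 44.5 fill 0.65 psi 0.0
```

To row units: 85 mm / 500 = 0.17, 84 mm / 500 = 0.168.

```bash
echo '[{"tx":-0.002, "ty":0.003, "tz":0.06, "aperture":20}, {"tx":-0.002, "ty":0.003, "tz":0.12, "aperture":20}, {"tx":-0.002, "ty":0.003, "tz":0.156, "aperture":20}, {"tx":-0.002, "ty":0.003, "tz":0.168, "aperture":20}, {"tx":-0.002, "ty":0.003, "tz":0.17, "aperture":20}, {"tx":-0.002, "ty":0.003, "tz":0.17, "aperture":20}]' | python3 steer.py; echo '[{"tz":0.002, "aperture":20}, {"tz":0.004, "aperture":20}, {"tz":0.004, "aperture":20}]' | python3 steer.py
```

```text
time: 22.78
tool_pos: [477.5, -181.4, -1.8]
tcp_rot: [179.9, 0.0, 90.8]
ft_force: [-0.5, -0.3, -0.1]
finger_gap: 34.9
grip_force: 40.1
time: 23.15
tool_pos: [476.6, -181.1, -4.8]
tcp_rot: [180.0, 0.0, 90.8]
ft_force: [0.3, 0.5, -0.4]
finger_gap: 34.7
grip_force: 40.1
```

```bash
echo '[{"tz":0.003, "aperture":20}, {"tz":0.005, "aperture":20}, {"tz":0.005, "aperture":20}]' | python3 steer.py; echo '[{"tz":0.002, "aperture":20}, {"tz":0.002, "aperture":20}]' | python3 steer.py
```

```text
time: 23.52
tool_pos: [476.4, -181.0, -7.6]
tcp_rot: [-180.0, -0.0, 90.8]
ft_force: [-0.3, -0.4, -0.4]
finger_gap: 34.5
grip_force: 40.1
time: 23.78
tool_pos: [476.7, -181.1, -7.9]
tcp_rot: [-180.0, 0.0, 90.8]
ft_force: [-1.4, 1.6, 4.5]
finger_gap: 34.6
grip_force: 43.1
```

To row units: -170 mm / 500 = -0.34, -150 mm / 500 = -0.3.

```bash
echo '[{"tz":-0.002, "aperture":65}, {"tz":-0.002, "aperture":65}, {"tz":-0.002, "aperture":65}, {"tz":-0.08, "aperture":65}, {"tz":-0.18, "aperture":65}, {"tz":-0.3, "aperture":65}, {"tz":-0.34, "aperture":65}, {"tz":-0.34, "aperture":65}]' | python3 steer.py; python3 -c "
from h import *
go(478,250,165,-7.2)"
```

```text
time: 24.78
tool_pos: [478.0, -181.7, 163.8]
tcp_rot: [179.8, 0.1, 90.8]
ft_force: [-0.2, -0.6, -0.0]
finger_gap: 65.0
grip_force: 0.0
row [0.2 0.1 8. ] [431.7   6.4  -2.1] | q [-27.  -6. 102.   0.  83. -27.] t 24.775 gap 65.04252943194531
```

To row units: 432 mm / 500 = 0.864, 6 mm / 500 = 0.012, 8 degrees / 90 = 0.0889.

```bash
echo '[{"wz":0.0889, "tx":0.864, "ty":0.012, "aperture":65}, {"wz":0.0889, "tx":0.864, "ty":0.012, "aperture":65}, {"wz":0.0889, "tx":0.864, "ty":0.012, "aperture":65}, {"wz":0.0889, "tx":0.864, "ty":0.012, "aperture":65}, {"wz":0.0889, "tx":0.864, "ty":0.012, "aperture":65}, {"wz":0.0889, "tx":0.864, "ty":0.012, "aperture":65}, {"wz":0.0889, "tx":0.864, "ty":0.012, "aperture":65}, {"wz":0.0889, "tx":0.864, "ty":0.012, "aperture":65}]' | python3 steer.py; echo '[{"aperture":65}]' | python3 steer.py;python3 -c "
from h import *
s=camrig.snapshot('wrist');B=(430,525,190,365)
im=rectify(s,48,*B);print(im[180:200,330:370].mean((0,1)),im[20:60,330:370].mean((0,1)))
for z in (44,48): cv2.imwrite('pics/bm.png',blob(s,z,B,white))
t=camrig.snapshot('top');B2=(440,511,-290,-70)
blob(t,36,B2,dark)
go(478.6,276,165,-7.2)"
```

```text
time: 25.78
tool_pos: [474.1, 254.2, 158.8]
tcp_rot: [-179.8, 0.1, 83.1]
ft_force: [-0.3, -0.0, 0.2]
finger_gap: 65.3
grip_force: 0.0
time: 25.9
tool_pos: [475.1, 250.4, 159.5]
tcp_rot: [-179.8, 0.1, 82.9]
ft_force: [0.7, -1.0, -1.8]
finger_gap: 64.7
grip_force: 0.0
[ 97.32    104.24125 109.0375 ] [135.89125  184.194375 183.14625 ]
centre 483.3 309.7 size 81.1 28.9 fill 0.77 psi -7.06
centre 483.3 310.1 size 79.8 28.5 fill 0.77 psi -7.04
centre 475.2 -180.5 size 173.0 37.6 fill 0.97 psi 0.73
row [-0.1  0.1 -0. ] [26.5 -0.6 -4.6] | q [22. -1. 98. -0. 83. 29.] t 26.0 gap 64.88886179830317
```

```bash
python3 -c "
from h import *
s=camrig.snapshot('wrist');B=(430,525,190,365)
f=lambda im:(im.max(2).astype(int)-im.min(2)<0.2*im.max(2))&(im.max(2)>60)
for z in (44,48): cv2.imwrite('pics/bm.png',blob(s,z,B,f))
t=camrig.snapshot('side')
"
```

```text
centre 479.3 277.6 size 146.1 29.0 fill 0.96 psi -7.03
centre 479.4 278.3 size 144.1 28.6 fill 0.96 psi -7.03
```

```bash
python3 -c "
from h import *
go(479.2,277.5,-2,-7.05)"; echo '[{"tx":0.054, "ty":0.002, "tz":0.08, "aperture":60}, {"tx":0.054, "ty":0.002, "tz":0.2, "aperture":60}, {"tx":0.054, "ty":0.002, "tz":0.28, "aperture":60}, {"tx":0.054, "ty":0.002, "tz":0.31, "aperture":60}, {"tx":0.054, "ty":0.002, "tz":0.32, "aperture":60}, {"tx":0.054, "ty":0.002, "tz":0.32, "aperture":60}]' | python3 steer.py 30 | egrep 'tool|ft';  python3 -c "
from h import *
go(479.2,277.5,-2,-7.05)"
```

```text
row [-0.   0.  -0.2] [ 28.1  -0.6 163.2] | q [22. -1. 98. -0. 83. 29.] t 26.1 gap 64.90857590632965
tool_pos: [482.0, 278.0, 3.3]
ft_force: [1.1, 1.1, 0.4]
row [ 0.1 -0.1 -0.1] [-0.8 -2.7  5.3] | q [ 25.  11. 103.   0.  66.  32.] t 26.85 gap 60.01507799694163
```

To row units: 4 mm / 500 = 0.008, -1.5 mm / 500 = -0.003.

```bash
echo '[{"ty":-0.003, "tz":0.008, "aperture":60}, {"ty":-0.003, "tz":0.008, "aperture":60}, {"ty":-0.003, "tz":0.008, "aperture":15}, {"ty":-0.003, "tz":0.008, "aperture":15}, {"ty":-0.003, "tz":0.008, "aperture":15}, {"ty":-0.003, "tz":0.008, "aperture":15}, {"ty":-0.003, "tz":0.008, "aperture":15}]' | python3 steer.py 25; echo '[{"tz":-0.01, "aperture":15}, {"tz":-0.08, "aperture":15}, {"tz":-0.16, "aperture":15}, {"tz":-0.16, "aperture":15}]' | python3 steer.py;  python3 -c "
from h import *
go(573.5,111,78,0.8)"
```

```text
time: 27.72
tool_pos: [479.3, 278.0, -2.0]
tcp_rot: [180.0, -0.0, 82.8]
ft_force: [-2.0, -0.8, 6.0]
finger_gap: 27.2
grip_force: 24.8
time: 28.22
tool_pos: [481.9, 279.2, 81.8]
tcp_rot: [179.6, -0.2, 82.8]
ft_force: [0.1, -0.5, -0.2]
finger_gap: 27.3
grip_force: 24.8
row [ 0.4 -0.2 -8. ] [-155.4  111.8    3.9] | q [ 25.   5. 100.  -0.  74.  32.] t 28.225 gap 27.26348371743802
```

To row units: -155 mm / 500 = -0.31, 111 mm / 500 = 0.222, -8 degrees / 90 = -0.0889.

```bash
echo '[{"wz":-0.0222, "tx":-0.08, "ty":0.056, "aperture":15}, {"wz":-0.0444, "tx":-0.16, "ty":0.112, "aperture":15}, {"wz":-0.0667, "tx":-0.24, "ty":0.168, "aperture":15}, {"wz":-0.0889, "tx":-0.31, "ty":0.222, "tz":0.004, "aperture":15}, {"wz":-0.0889, "tx":-0.31, "ty":0.222, "tz":0.004, "aperture":15}, {"wz":-0.0889, "tx":-0.31, "ty":0.222, "tz":0.004, "aperture":15}, {"wz":-0.0889, "tx":-0.31, "ty":0.222, "tz":0.004, "aperture":15}]' | python3 steer.py;  python3 -c "
from h import *
go(573,111,78,0.8)
s=camrig.snapshot('wrist');cv2.imwrite('pics/w9.png',s['pixels'])
print([proj(s,p).round() for p in [(553,174,60),(593,174,60),(559,183,132),(587,183,132)]])
f=lambda im:(im.max(2).astype(int)-im.min(2)<0.2*im.max(2))&(im.max(2)>100)
blob(s,130,(545,600,115,200),f)"
```

```text
time: 29.1
tool_pos: [569.1, 111.2, 75.1]
tcp_rot: [-179.9, -0.0, 90.9]
ft_force: [0.1, 0.9, -1.0]
finger_gap: 27.4
grip_force: 24.8
row [-0.1 -0.   0.1] [-0.3  3.9 -2.9] | q [ 6. 10. 96.  0. 74.  5.] t 29.1 gap 27.446223037224748
[array([293., 163.]), array([366., 164.]), array([294., 157.]), array([377., 159.])]
centre 568.5 150.0 size 69.5 27.5 fill 0.94 psi 0.0
```

View pics/w9.png

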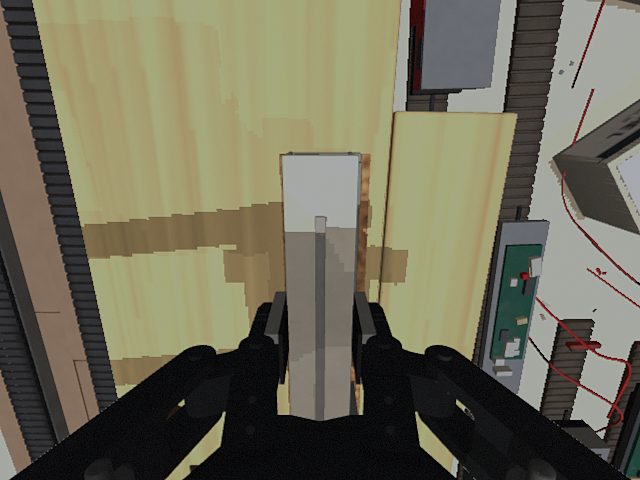

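The bridge hangs straight above the piers, with end corners at (281,154) and (361,154). The cork edge at x≈371 shows it needs about 4 mm toward +x, which agrees with the computed shift.

To row units: 38 mm / 500 = 0.076, 36 mm / 500 = 0.072.

```bash
echo '[{"ty":0.008, "tz":0.03, "aperture":15}, {"ty":0.008, "tz":0.056, "aperture":15}, {"ty":0.008, "tz":0.072, "aperture":15}, {"ty":0.008, "tz":0.076, "aperture":15}, {"ty":0.008, "tz":0.076, "aperture":15}]' | python3 steer.py; echo '[{"tz":0.002, "aperture":15}, {"tz":0.004, "aperture":15}, {"tz":0.004, "aperture":15}]' | python3 steer.py
```

```text
time: 29.78
tool_pos: [573.9, 110.2, 37.5]
tcp_rot: [-180.0, -0.0, 90.8]
ft_force: [0.3, -0.3, 0.3]
finger_gap: 27.3
grip_force: 24.8
time: 30.15
tool_pos: [574.0, 110.2, 35.7]
tcp_rot: [180.0, -0.0, 90.8]
ft_force: [0.1, -0.4, -0.0]
finger_gap: 27.2
grip_force: 24.8
```

To row units: 2 mm / 500 = 0.004, 1 mm / 500 = 0.002.

```bash
echo '[{"tx":0.001, "ty":-0.001, "tz":0.002, "aperture":15}, {"tx":0.001, "ty":-0.001, "tz":0.004, "aperture":15}, {"tx":0.001, "ty":-0.001, "tz":0.004, "aperture":15}]' | python3 steer.py; echo '[{"tz":0.002, "aperture":15}, {"tz":0.002, "aperture":15}]' | python3 steer.py
```

```text
time: 30.52
tool_pos: [573.3, 110.8, 33.4]
tcp_rot: [-180.0, 0.0, 90.8]
ft_force: [0.4, 0.7, -0.2]
finger_gap: 27.2
grip_force: 24.8
time: 30.78
tool_pos: [573.5, 110.8, 33.0]
tcp_rot: [180.0, 0.0, 90.8]
ft_force: [-2.2, -0.3, 4.3]
finger_gap: 27.3
grip_force: 25.2
```

To row units: -160 mm / 500 = -0.32, -150 mm / 500 = -0.3.

```bash
echo '[{"tz":-0.001, "aperture":60}, {"tz":-0.001, "aperture":60}, {"tz":-0.001, "aperture":60}, {"tz":-0.08, "aperture":60}, {"tz":-0.18, "aperture":60}, {"tz":-0.3, "aperture":60}, {"tx":-0.08, "ty":-0.2, "tz":-0.3, "aperture":60}, {"tx":-0.16, "ty":-0.32, "tz":-0.3, "aperture":60}]' | python3 steer.py; echo '[{"tx":-0.12, "ty":-0.12, "aperture":60}, {"tx":-0.12, "ty":-0.24, "aperture":60}, {"tx":-0.12, "ty":-0.24, "aperture":60}]' | python3 steer.py; python3 -c "
from h import *
s=camrig.snapshot('top');w=camrig.snapshot('wrist')
cv2.imwrite('pics/fin.png',s['pixels'])
neu=lambda im:(im.max(2).astype(int)-im.min(2)<0.22*im.max(2))&(im.max(2)>135)
green=lambda im:(im[...,1]>im[...,2].astype(int)+15)&(im.max(2)<140)
print('bridge');m=blob(s,83,(540,605,20,200),lambda im:im.min(2)>150)
print('sbox');blob(s,87,(520,625,-90,30),green)
print('house');blob(s,76,(535,618,-240,-115),neu)
print('track');blob(s,36,(440,511,-290,-70),dark)
print('pot');blob(s,55,(415,475,-70,-10),lambda im:im.min(2)>150)
"
```

```text
time: 31.78
tool_pos: [461.3, 55.3, 183.8]
tcp_rot: [179.9, 0.0, 90.9]
ft_force: [-0.9, -0.9, 1.7]
finger_gap: 59.8
grip_force: 0.0
time: 32.15
tool_pos: [340.2, -6.9, 182.3]
tcp_rot: [179.9, 0.0, 90.7]
ft_force: [0.8, 0.5, -0.4]
finger_gap: 60.2
grip_force: 0.0
bridge
centre 573.2 111.7 size 143.7 26.7 fill 0.97 psi 0.67
sbox
centre 574.2 -33.3 size 75.3 51.8 fill 0.96 psi 0.47
house
centre 575.0 -177.4 size 125.2 64.7 fill 0.75 psi -0.43
track
centre 475.2 -180.5 size 173.5 38.3 fill 0.97 psi 0.71
pot
centre 444.3 -38.4 size 28.5 28.3 fill 0.8 psi -45.0
```

```bash
python3 -c "
from h import *
s=camrig.snapshot('top')
im=rectify(s,76,535,618,-260,-95)
print(im[160,::40].tolist())
for th in (150,165,180):
  try: blob(s,76,(530,622,-260,-95),lambda im:(im.max(2)>th)&(im.max(2).astype(int)-im.min(2)<0.2*im.max(2)))
  except Exception as e: print(e)
a=camrig.snapshot('side'); b=rectify(a,35,530,622,-260,-95)
S=r.sense();print(S['time'],S['tool_pos'])"
```

```text
[[84, 115, 152], [116, 129, 131], [114, 127, 130], [109, 122, 124], [159, 171, 168], [155, 169, 167], [160, 171, 168], [162, 173, 170], [157, 171, 167], [155, 168, 165], [158, 173, 170], [165, 175, 171], [164, 175, 171], [153, 167, 164], [103, 116, 117], [120, 147, 146], [125, 174, 170]]
centre 575.7 -181.3 size 117.6 62.6 fill 0.77 psi -1.19
centre 577.0 -178.3 size 93.9 58.4 fill 0.89 psi -0.34
max() iterable argument is empty
32.35 [343.16348285  -6.30675488 183.0085873 ]
```

```bash
python3 -c "
from bench import r, camrig, ticket
print(ticket.hand_in())"
```

```text
the job is handed in; nothing more can be done
None
```

I set out the scene and handed it in at about 32 s. By my final camera measurements the house, bridge, signal box and track are all within tolerance, and the paint pot is where it was; I did not re-measure the tape or spool, and no verdict came back.

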